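# Clamp the plate on the sloping jig

## Robot

A 6-joint arm with a two-finger parallel gripper is mounted at the origin on the work surface. World frame = base frame: x ahead of the robot, y to its left, z up, the work surface at z = 0. Lengths are in m, angles in rad, forces in N, time in s.
With the tool pointing down it reaches from about 0.375 to 0.825 m from the base axis. Payload 5.5 kg.
Tool frame: the origin (TCP) lies between the finger pads; the fingertips stand 22 mm ahead of it and the grasp point (between the pads) lies 3 mm ahead of it; z points along the fingers, y is the line along which they close (so a half turn about z gives the same grasp; the last joint's range is limited). The gripper opens to 85 mm and grips with 20 to 120 N. Pads are 22 mm wide; open, the fingers measure 114 mm over their backs; the gripper's body (76 mm by 85 mm) begins 54 mm behind the grasp point. The pads swing forward as they close: fully open they stand 13 mm farther back than shut.
Start: joints at [-1.217, 0.314, -0.047, 1.21, 0, 1.571], TCP at [0.208, -0.563, 0.253] pointing down, gripper open.
Joint ranges: [-2.67, 2.67], [-0.69, 1.73], [-1.03, 1.25], [-2.08, 2.16], [-1.42, 1.45], [-3.14, 3.14]. Speed limits (rad/s): [2.39, 2.39, 3.01, 3.14, 3.14, 3.14].

## Interface

Orientations are given as a rotation vector (axis times angle).
In Python, from station import arm, optics, recognise, mark_of gives the robot as it stands.
- The arm moves only by the tool carry_out, never from a script. Its argument "deltas" is a list of rows, each an object of numbers: "hand": the closure, from 0 (fully open) to 1 (shut); "dx", "dy", "dz": the shift along the tool's x, y, z as a fraction of full scale; "turn": the turn about the tool's z as a fraction of full scale. In form: [{"hand": .., "dx": .., "dy": .., "dz": .., "turn": ..}, ...]. A call has 1 to 5 rows; each row shifts and turns the commanded pose from where the row before left it, along the tool's axes as they then stand; what a row does not reach is not made up. Full scale, the value 1, is 0.2 m for a shift and pi rad for a turn. A row lasts 1/12 s, in which the tool goes at most 41.7 mm and 7.16 degrees, less where a joint would pass 70% of its speed; a pose out of reach is approached as far as the arm can. A call with a number of a shift or a turn outside -1 to 1 is refused whole. A call with a gripper value outside its range is refused whole. The fingers move at their own pace and stop on an object; "newtons" is the grip in N (left out, the last holds). Time passes only in rows, so rows that do not move let the fingers close. It gives the time, the measured TCP pose, the force, the opening and the grip force at its end, in the units of the state.
- arm.read_state(): the state, without advancing time (a new reading comes with each control period).
- optics.grab_frame(name): name is "scene" or "top" or "wrist"; returns a dict with "img" (420x560x3 uint8, red, green, blue), "K" (3x3 intrinsics, pixels), "eye" and "attitude" of the camera in the world; the wrist camera has in their place "tool_from_camera" (4x4, takes a point from camera to tool coordinates, whose origin is the TCP and whose axes are the flange's). Camera axes: x right, y down, z forward; pixel columns grow to the right and rows downward; lengths in m; the calibration is good to about 2 mm. The wrist camera is an equidistant fisheye: a pixel r from the principal point sees the ray r / f radians off the axis. A picture is of the moment at which its call begins: read the wrist's pose just before it. There is no depth.
- arm.sign_off(): hands the job in; it is judged then, once.
Trained networks look in the newest picture that a camera, given by its name, has taken for a name from the list of things; names that differ only in an ending like _2 or _b are one class to them, and where a whole thing is asked for, a point or a joint stands for the part that bears it (a point fixed in the world has none). Each returns a list of dicts, best first, with "conf" (0 to 1); they miss things now and then, are a little off and sometimes report something else, mostly with a low value. They report only what shows in the picture. A call takes as long as a camera call.
- recognise(camera, name): "uv" ([column, row] in pixels, amid what is visible of it).
- mark_of(camera, name): "uv" ([column, row] in pixels: a listed point, or the origin of a listed thing).
The state is a dict: "clock": time; "q": joint angles; "joint_velocities": joint speeds; "tau": joint torques, N m; "position": TCP position; "tcp_rot": TCP orientation; "wrist_force": force on the tool from outside, world axes, zero at the start; "wrist_torque": the same for the moment, N m; "finger_gap": finger opening in m; "gripper_force": force on a finger pad.
Only numpy, scipy, OpenCV 4.12 (cv2) and the standard library are available. Lean on these libraries where they do the work, as an engineer would, in place of code of your own. Each camera call takes 0.05 s, during which the arm holds its last target. There are 200 camera calls.

## Task

First slide the loose aluminium plate along the ledge of the sloping beech jig until its end is fully against the steel end stop. Then take the spring clamp off the parking rail by squeezing its handles, push it fully down over the middle of the plate's top edge so that the jaws close on plate and backing board together, let go of it, and leave both held there with the plate still against the stop. Leave the torque wrench, front light, grip and pump head where they lie.

Things in the scene. Friction and masses are not known exactly. Their poses are not given: they have to be found in the camera images.
- jig: fixed beech jig; origin: centre of the underside of its base (150 x 200 x 18 mm in x, y, z). A 10 mm thick, 200 mm wide (y) backing board on it leans 30 deg, its top towards -x: in the jig's frame U = (-0.5, 0, 0.866) points up the slope, N = (0.866, 0, 0.5) out of the face that carries the plate. Posts hold it from behind at y = +-88 mm; behind its middle it is free
- jig_foot (a point): middle (y = 0) of the line where the jig's face meets its ledge, jig point (0.030, 0, 0.040). From here the backing reaches 100 mm along U; the ledge stands 16 mm out along N
- jig_stop (a point): foot of the steel end stop's inner side on the face, 75 mm along the jig's y from jig_foot; the stop reaches on to y = 90 mm, stands 14 mm out along N and 70 mm up along U
- plate: loose aluminium cover plate, 110 mm along y, 100 mm up the slope, 10 mm thick, about 0.2 kg, resting on the jig's ledge with its back flat on the face. Origin: middle of its lower back edge; its axes are those of the jig (not tilted), so U and N are the same in it. Against the stop its origin is at jig point (0.030, 0.020, 0.040)
- plate_top (a point): middle of the plate's top edge at its back face, 100 mm along U from the plate's origin, level with the backing's top edge: the plate is on the +N side (10 mm), the backing on the -N side (10 mm)
- rail: fixed parking rail: a beech base 90 x 140 x 16 mm with an upright strip 20 mm thick (x), 140 mm long (y), its top 80 mm above the bench. Origin: centre of the underside
- clip: steel spring clamp, 110 mm long, 30 mm wide (y), 0.15 kg; starts clamped on the rail's strip, handles up. Origin: centre of its spine block; z to the handles, y along the hinges, x the way it opens (symmetric). Handles: flat levers 26 mm wide ending 60 mm above the origin, 66 mm over their ends at rest, 36 mm squeezed to the stop (about 12 N). Jaw pads: 34 to 50 mm below the origin
- clip_throat (a point): underside of the clamp's spine block, 12 mm below the clamp's origin, between the jaws: what is clamped can go in as far as here
- clip_jaw (a joint): angle of each jaw lever (both move together), rad: 0 with the jaws parallel and 20 mm apart (on the rail strip, or on plate and backing together), +0.25 squeezed fully open (pads 41 mm apart), -0.12 closed on 10 mm, -0.2 shut
- torque_wrench: chrome torque wrench, 260 mm, lying along its x. Bystander
- front_light: blue plastic front light, 75 x 34 x 35 mm. Bystander
- grip: white silicone handlebar grip, 126 mm long along x, 40 mm thick. Bystander
- pump_head: aluminium pump head, 81 x 32 x 61 mm. Bystander

How it is judged:
By the outcome, as a careful person would: the job done as asked, in the order asked, and still so for the second after the job is handed in, with the robot touching nothing.
It also fails if it takes over 58 s, if anything falls off the work surface, if the arm or the gripper's body presses on something with over 40 N, if the wrist force passes 120 N, or if a joint passes its speed limit or range.

## Working session

There is one attempt and no reset: what is moved stays moved. The work goes in short steps, Python scripts to look and compute and a tool call to move; the robot and the scene stay as the last step left them, time stands still between calls to the robot, and variables do not carry over. Pictures are saved under pics/ and viewed, at most 10 in all, crops included, and the job is handed in when it is done.

Besides the shell and the picture viewer there is one more tool, called after "Request:" as a command line: name --argument value ..., lists and objects as JSON in quotes. carry_out: Moves the arm, as the interface text tells. Shift numbers are shares of 0.2 m and turn numbers shares of pi rad, none past 1 either way. Its arguments: {"type":"object","properties":{"deltas":{"type":"array"},"newtons":{"type":"number"}},"required":["deltas"]}

```bash
mkdir -p pics; ls
cat > h.py <<'E'
import numpy as np,cv2
from scipy.spatial.transform import Rotation as R
from station import arm,optics,recognise,mark_of
def att(f):
    a=np.array(f['attitude'],float)
    return a if a.shape==(3,3) else R.from_rotvec(a).as_matrix() if a.size==3 else R.from_quat(a).as_matrix()
def ray(f,uv,st=None):
    K=np.array(f['K'])
    d=np.array([(uv[0]-K[0,2])/K[0,0],(uv[1]-K[1,2])/K[1,1]])
    if 'eye' in f:
        v=att(f)@np.r_[d,1]; return np.array(f['eye'],float),v/np.linalg.norm(v)
    th=np.linalg.norm(d); c=np.r_[d/max(th,1e-9)*np.sin(th),np.cos(th)]
    T=np.array(f['tool_from_camera']); Rt=R.from_rotvec(st['tcp_rot']).as_matrix()
    return Rt@T[:3,3]+st['position'],Rt@T[:3,:3]@c
def tri(rs):
    A=0;b=0
    for o,v in rs:
        P=np.eye(3)-np.outer(v,v);A=A+P;b=b+P@o
    p=np.linalg.solve(A,b)
    return p,[np.linalg.norm((np.eye(3)-np.outer(v,v))@(p-o)) for o,v in rs]
def proj(f,p):
    K=np.array(f['K']);c=att(f).T@(np.array(p)-f['eye']);return (K@c/c[2])[:2]
E
python3 - <<'E'
from h import *
s=arm.read_state();print(s['position'],s['tcp_rot'],s['finger_gap'])
F={}
for c in('scene','top'):
    F[c]=optics.grab_frame(c);cv2.imwrite(f'pics/{c}0.png',F[c]['img'][:,:,::-1]);print(c,F[c]['eye'],F[c]['attitude'],F[c]['K'])
for n in['jig','jig_foot','jig_stop','plate','plate_top','rail','clip','clip_throat','torque_wrench','front_light','grip','pump_head']:
    rs=[]
    for c in F:
        m=mark_of(c,n)
        print(n,c,[(np.round(x['uv'],1).tolist(),round(x['conf'],2)) for x in m[:2]])
        if m: rs.append(ray(F[c],m[0]['uv']))
    if len(rs)==2:
        p,e=tri(rs);print('   ',p.round(4),np.round(e,4))
print(arm.read_state()['clock'])
E
```

```text
pics
[ 0.20768657 -0.56234744  0.25244238] [-3.09095316e+00 -5.52529174e-01  5.27493822e-04] 0.08556616769201242
scene [1.04363982 0.57742812 0.6876116 ] [-0.85745806 -2.46578764  1.19532761] [[405.46496251   0.         278.02221184]
 [  0.         405.46496251 210.56451592]
 [  0.           0.           1.        ]]
top [ 0.43006247 -0.00769292  1.01635105] [-2.13984885  2.11710946 -0.15289165] [[396.03928047   0.         284.41222555]
 [  0.         396.03928047 212.38326121]
 [  0.           0.           1.        ]]
jig scene [([329.4, 273.9], 0.84)]
jig top [([229.7, 222.8], 0.98)]
    [0.5702 0.1504 0.0015] [0.0046 0.0046]
jig_foot scene [([323.1, 267.4], 0.57)]
jig_foot top [([222.8, 208.9], 0.77)]
    [0.5996 0.1599 0.0497] [0.0064 0.0064]
jig_stop scene [([360.5, 284.2], 0.69)]
jig_stop top [([194.2, 216.7], 0.69)]
    [0.575  0.2359 0.0471] [0.0005 0.0005]
plate scene [([321.9, 271.0], 0.58)]
plate top [([228.9, 207.3], 0.6)]
    [0.6024 0.1516 0.0341] [0.0004 0.0004]
plate_top scene [([333.4, 224.7], 0.57)]
plate_top top [([226.7, 219.7], 0.92)]
    [0.5589 0.1371 0.1332] 
[... 250 characters left out ...]
ip_throat scene [([244.2, 179.0], 0.78)]
clip_throat top [([369.2, 220.7], 0.69)]
    [ 0.5666 -0.1931  0.0781] [0.0021 0.0021]
torque_wrench scene [([224.8, 299.1], 0.96)]
torque_wrench top [([134.8, 207.3], 0.75), ([266.7, 137.6], 0.61)]
    [0.718  0.263  0.1847] [0.1589 0.1589]
front_light scene [([359.5, 211.2], 0.7)]
front_light top [([273.8, 300.3], 0.87), ([453.8, 202.8], 0.52)]
    [0.3695 0.0393 0.0139] [0.005 0.005]
grip scene [([423.1, 368.3], 0.72)]
grip top [([134.9, 208.6], 0.73), ([228.3, 222.7], 0.42)]
    [ 0.5997  0.4132 -0.007 ] [0.0069 0.0069]
pump_head scene [([188.9, 175.1], 0.74)]
pump_head top [([454.6, 204.6], 0.74)]
    [ 0.6219 -0.4315 -0.0083] [0.0002 0.0002]
1.3
```

```bash
python3 -c "
import cv2
for c in('scene','top'):
    i=cv2.imread(f'pics/{c}0.png');i=i[120:360,130:450] if c=='scene' else i[110:350,110:430]
    cv2.imwrite(f'pics/{c}0c.png',cv2.resize(i,(800,600),interpolation=cv2.INTER_CUBIC))"
```

```text
(no output)
```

View pics/scene0c.png

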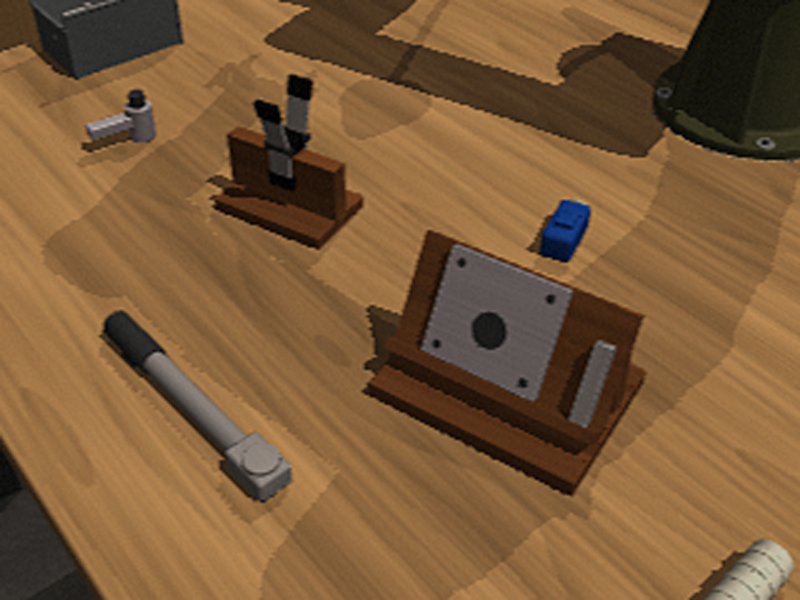

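View pics/top0c.png

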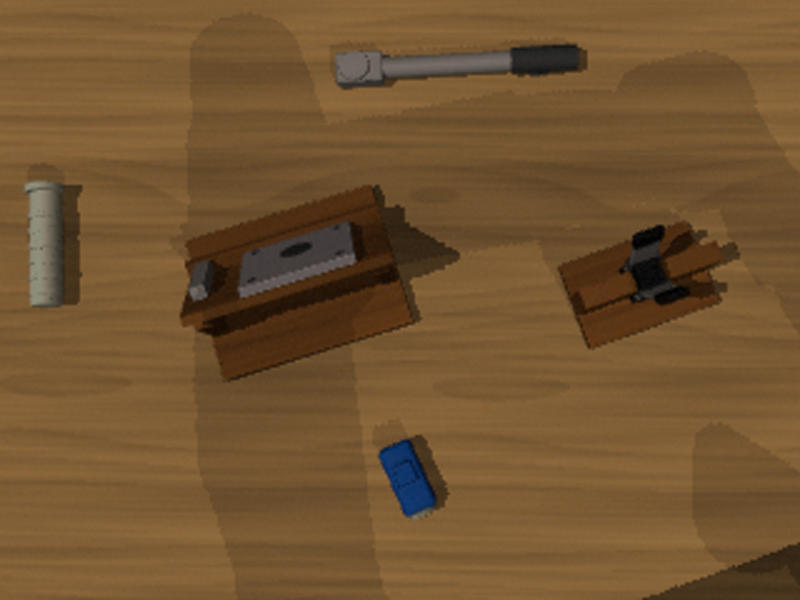

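The scene view shows the plate left of the stop on the jig (plate corners about (312,217) and (344,281) full-frame), with the clip upright on the rail near (243,180). The top view shows the jig base corners at (261,184), (275,238) and (201,262), and both fixtures are yawed by about 18°. Next I'll fit poses from these points and the marks.

```bash
cat > fit.py <<'E'
from h import *
from scipy.optimize import least_squares
F={c:optics.grab_frame(c) for c in('scene','top')}
U=np.array([-.5,0,.866]);N=np.array([.866,0,.5]);foot=np.array([.03,0,.04])
def fit(obs,x0,np_=3):
    def r(x,full=False):
        Rz=R.from_euler('z',x[2]).as_matrix();o=[]
        for c,p,uv,w in obs:
            q=p(x[3]) if callable(p) else p
            o.append(w*(proj(F[c],Rz@q+np.r_[x[:2],0])-uv))
        return np.array(o) if full else np.ravel(o)
    s=least_squares(r,x0,loss='soft_l1');return s.x,r(s.x,True).round(1).tolist()
m=lambda c,n:(lambda l:(l[0]['uv'] if l else None))(mark_of(c,n))
def add(o,c,n,p,w=.5):
    u=m(c,n)
    if u is not None:o.append((c,p,np.array(u),w))
J=[('top',np.array([.075,-.1,.018]),[261.2,184.4],1),('top',np.array([-.075,-.1,.018]),[275.2,238],1),('top',np.array([-.075,.1,.018]),[201.2,262],1),
('scene',foot+.1*U-[0,.1,0],[302,212.8],1),('scene',foot+.1*U+[0,.1,0],[387.2,247.2],1)]
for a,(h,k) in {(312,217.2):(-.055,.1),(358.8,236):(.055,.1),(344,280.8):(.055,0),(298,260):(-.055,0)}.items():
    J.append(('scene',lambda y,h=h,k=k:foot+k*U+.01*N+[0,y+h,0],a,1))
Q=[]
for c in F:
    add(J,c,'jig',np.zeros(3));add(J,c,'jig_foot',foot);add(J,c,'jig_stop',foot+[0,.075,0])
    add(J,c,'plate',lambda y:foot+[0,y,0]);add(J,c,'plate_top',lambda y:foot+.1*U+[0,y,0])
Q=[('top',np.array([.045,.07,.016]),[333.2,216.8],1),('top',np.array([-.045,.07,.016]),[346,249.2],1),('top',np.array([-.045,-.07,.016]),[398,230],1),('top',np.array([.045,-.07,.016]),[384,198.8],1),
('scene',np.array([.01,-.07,.08]),[222,172],1),('scene',np.array([.01,.07,.08]),[268,188.8],1)]
for c in F: add(Q,c,'rail',np.zeros(3))
xj,e=fit(J,[.57,.15,.3,-.02]);print('jig',xj.round(4),e)
xr,e=fit(Q,[.56,-.2,.3]);print('rail',xr.round(4),e)
K=[]
for c in F: add(K,c,'clip',np.array([0,0,.098]));add(K,c,'clip_throat',np.array([0,0,.086]))
for h in(.08,.09,.1,.11):
    C=[(c,p+[0,0,h-.098],u,w) for c,p,u,w in K]
    f=lambda x:np.ravel([proj(F[c],np.r_[x[:2],p[2]])-u for c,p,u,w in C])
    s=least_squares(f,[.57,-.2]);print('clip h',h,s.x.round(4),s.fun.round(1))
Rz=R.from_euler('z',xj[2]).as_matrix();T=lambda p:(Rz@p+np.r_[xj[:2],0]).round(4)
print('foot',T(foot),'plate end low',T(foot+[0,xj[3]-.055,0]),'final plate_top',T(foot+.1*U+[0,.02,0]),'slide mm',1e3*(.02-xj[3]))
Rr=R.from_euler('z',xr[2]).as_matrix()
if len(K):
    print('clip rail y?',(Rr.T@(np.r_[s.x,0]-np.r_[xr[:2],0])).round(4))
print(arm.read_state()['clock'])
E
python3 fit.py
```

```text
jig [ 0.5687  0.1532  0.304  -0.0119] [[-2.8, -1.7], [-0.4, 0.0], [-2.6, -1.0], [-0.9, -1.4], [-0.7, -1.1], [0.1, -0.2], [-0.1, 0.0], [-0.4, -0.5], [1.0, -0.7], [0.6, 1.6], [2.1, 0.3], [-0.2, -0.1], [2.8, -0.7], [-0.0, -0.2], [0.8, -1.5], [-0.5, 0.2], [1.4, 0.0], [-1.1, -0.4], [1.4, 0.8]]
rail [ 0.5656 -0.1935  0.3617] [[-0.2, 0.1], [-0.0, 0.9], [-0.3, 1.0], [0.0, -0.5], [0.0, 0.9], [-2.9, -0.9], [-1.0, -0.4], [-0.8, -0.2]]
clip h 0.08 [ 0.5631 -0.1993] [ 2.5 -0.2 -1.1  0.6 -0.   0.   0.9 -0.9]
clip h 0.09 [ 0.564  -0.1955] [ 2.8 -2.6 -0.8 -1.7 -0.8 -1.   0.1 -1.8]
clip h 0.1 [ 0.5648 -0.1918] [ 3.1 -5.  -0.5 -4.2 -1.5 -1.9 -0.6 -2.8]
clip h 0.11 [ 0.5655 -0.1881] [ 3.4 -7.6 -0.2 -6.6 -2.3 -2.9 -1.4 -3.7]
foot [0.5973 0.1622 0.04  ] plate end low [0.6173 0.0984 0.04  ] final plate_top [0.5436 0.1663 0.1266] slide mm 31.87562571137585
clip rail y? [0.0019 0.0051 0.    ]
2.2
```

Request:
carry_out --deltas '[{"hand": 1,"dx": 0.153,"dy": -0.112,"dz": 0,"turn": 0},{"hand": 1,"dx": 0.153,"dy": -0.112,"dz": 0,"turn": 0},{"hand": 1,"dx": 0.153,"dy": -0.112,"dz": 0,"turn": 0},{"hand": 1,"dx": 0.153,"dy": -0.112,"dz": 0,"turn": 0},{"hand": 1,"dx": 0.153,"dy": -0.112,"dz": 0,"turn": 0}]'

```text
clock: 2.62
position: [0.3132, -0.4033, 0.2534]
tcp_rot: [3.092, 0.552, 0.0]
wrist_force: [0.4, -0.1, -0.1]
finger_gap: 0.0251
gripper_force: 0.0
```

Request:
carry_out --deltas '[{"hand": 1,"dx": 0.153,"dy": -0.112,"dz": 0,"turn": 0},{"hand": 1,"dx": 0.153,"dy": -0.112,"dz": 0,"turn": 0},{"hand": 1,"dx": 0.153,"dy": -0.112,"dz": 0,"turn": 0},{"hand": 1,"dx": 0.153,"dy": -0.112,"dz": 0,"turn": 0},{"hand": 1,"dx": 0.153,"dy": -0.112,"dz": 0,"turn": 0}]'

```text
clock: 3.03
position: [0.4181, -0.2451, 0.2536]
tcp_rot: [3.092, 0.552, 0.001]
wrist_force: [1.2, -1.2, 0.4]
finger_gap: 0.0003
gripper_force: 0.0
```

Request:
carry_out --deltas '[{"hand": 1,"dx": 0.153,"dy": -0.112,"dz": 0,"turn": 0},{"hand": 1,"dx": 0.153,"dy": -0.112,"dz": 0,"turn": 0},{"hand": 1,"dx": 0.153,"dy": -0.112,"dz": 0,"turn": 0},{"hand": 1,"dx": 0.153,"dy": -0.112,"dz": 0,"turn": 0},{"hand": 1,"dx": 0.153,"dy": -0.112,"dz": 0,"turn": 0}]'

```text
clock: 3.45
position: [0.5228, -0.0868, 0.2535]
tcp_rot: [3.092, 0.553, 0.001]
wrist_force: [1.3, -0.5, -0.0]
finger_gap: -0.0002
gripper_force: 0.0
```

Request:
carry_out --deltas '[{"hand": 1,"dx": 0.153,"dy": -0.112,"dz": 0,"turn": 0},{"hand": 1,"dx": 0.153,"dy": -0.112,"dz": 0,"turn": 0},{"hand": 1,"dx": 0.153,"dy": -0.112,"dz": 0,"turn": 0},{"hand": 1,"dx": 0.153,"dy": -0.112,"dz": 0,"turn": 0.016},{"hand": 1,"dx": 0,"dy": 0,"dz": 0,"turn": 0}]'

```text
clock: 3.87
position: [0.6088, 0.0432, 0.2527]
tcp_rot: [-3.102, -0.48, -0.003]
wrist_force: [-0.4, -1.4, -0.1]
finger_gap: 0.0003
gripper_force: 0.0
```

```bash
cat > w.py <<'E'
import sys
from h import *
s=arm.read_state();s={k:(np.array(v) if isinstance(v,(list,tuple)) else v) for k,v in s.items()}
f=optics.grab_frame('wrist');cv2.imwrite('pics/'+sys.argv[1]+'.png',cv2.resize(f['img'],None,fx=1.4,fy=1.4)[:,:,::-1])
Rt=R.from_rotvec(s['tcp_rot']).as_matrix()
print('t',s['clock'],'p',np.round(s['position'],4),'yawx',np.arctan2(Rt[1,0],Rt[0,0]).round(4),'z',Rt[:,2].round(3),'gap',round(s['finger_gap'],4),'F',np.round(s['wrist_force'],1),'q',np.round(s['q'],3))
for n,h in[a.split(':') for a in sys.argv[2:]]:
    for m in mark_of('wrist',n)[:2]:
        o,v=ray(f,m['uv'],s);k=(float(h)-o[2])/v[2];print(n,np.round(m['uv']),round(m['conf'],2),(o+k*v).round(4))
E
python3 w.py w1 jig_foot:.04 jig_stop:.04 plate:.04 plate_top:.1266 jig:0
```

```text
t 3.8667 p [0.6088 0.0432 0.2527] yawx 0.307 z [ 0.002  0.003 -1.   ] gap 0.0003 F [-0.4 -1.4 -0.1] q [ 7.000e-02  3.320e-01 -2.300e-02  1.214e+00  2.000e-03  2.904e+00]
jig_foot [170. 162.] 0.68 [0.5971 0.1624 0.04  ]
jig_stop [110. 168.] 0.81 [0.5701 0.2342 0.04  ]
plate [180. 163.] 0.97 [0.5988 0.1516 0.04  ]
plate_top [158. 230.] 0.62 [0.5574 0.1347 0.1266]
jig [166. 165.] 0.51 [0.5826 0.1787 0.    ]
```

View pics/w1.png

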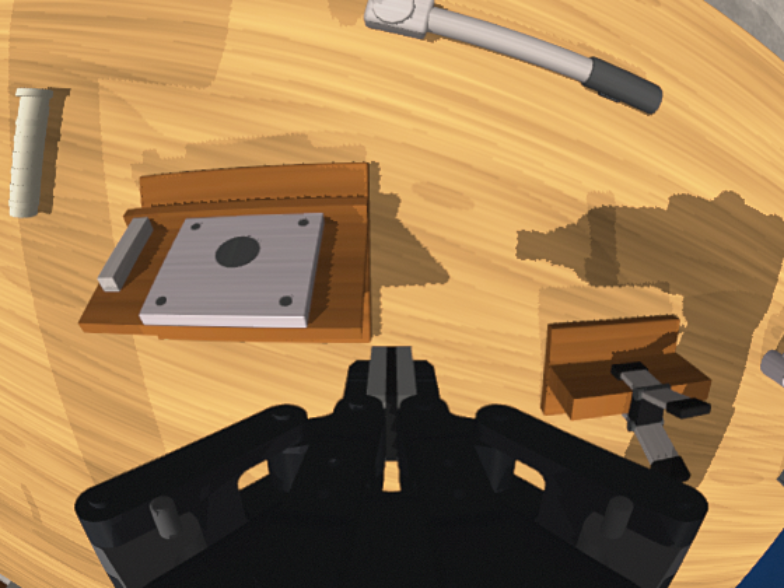

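The wrist view confirms the layout: plate corners about (186,219), (324,212), (306,318) and (141,316), stop at left, rail and clip at lower right. I'll check the yaw from these edges.

Run:
```python
from h import *
s=arm.read_state();s={k:(np.array(v) if isinstance(v,(list,tuple)) else v) for k,v in s.items()}
f=optics.grab_frame('wrist')
def P(u,z):
    o,v=ray(f,np.array(u)/1.4,s);return o+(z-o[2])/v[2]*v
x=np.array([.5687,.1532,0]);Rz=R.from_euler('z',.304).as_matrix()
for n,a,b,z in[('base',(142,178),(369,163),.018),('ptop',(141,316),(306,318),.1316),('pbot',(186,219),(324,212),.045),('ledge',(125,210),(369,196),.048),('boardtop',(80,324),(371,334),.1266)]:
    p,q=P(a,z),P(b,z);d=p-q;print(n,p.round(4),q.round(4),'len',np.linalg.norm(d).round(4),'yaw',np.arctan2(-d[0],d[1]).round(3),'jig',(Rz.T@(p-x)).round(4),(Rz.T@(q-x)).round(4))
```

```text
base [0.6058 0.2608 0.018 ] [0.6665 0.0733 0.018 ] len 0.197 yaw 0.313 jig [0.0676 0.0916 0.018 ] [ 0.0694 -0.1055  0.018 ]
ptop [0.5418 0.182  0.1316] [0.5746 0.078  0.1316] len 0.1091 yaw 0.306 jig [-0.0171  0.0355  0.1316] [-0.0169 -0.0735  0.1316]
pbot [0.5887 0.1984 0.045 ] [0.6233 0.0933 0.045 ] len 0.1106 yaw 0.318 jig [0.0326 0.0371 0.045 ] [ 0.0342 -0.0735  0.045 ]
ledge [0.5823 0.2545 0.048 ] [0.6442 0.0651 0.048 ] len 0.1993 yaw 0.316 jig [0.0433 0.0926 0.048 ] [ 0.0457 -0.1067  0.048 ]
boardtop [0.5159 0.2349 0.1266] [0.5746 0.0392 0.1266] len 0.2043 yaw 0.291 jig [-0.0259  0.0937  0.1266] [-0.0285 -0.1105  0.1266]
```

Request:
carry_out --deltas '[{"hand": 1,"dx": 0.107,"dy": -0.06,"dz": 0,"turn": 0},{"hand": 1,"dx": 0,"dy": 0,"dz": 0.2,"turn": 0},{"hand": 1,"dx": 0,"dy": 0,"dz": 0.2,"turn": 0},{"hand": 1,"dx": 0,"dy": 0,"dz": 0.2,"turn": 0},{"hand": 1,"dx": 0,"dy": 0,"dz": 0.2,"turn": 0}]'

```text
clock: 4.63
position: [0.6226, 0.0547, 0.0925]
tcp_rot: [3.106, 0.473, 0.002]
wrist_force: [-0.1, -0.4, -0.9]
finger_gap: -0.0001
gripper_force: 0.0
```

Request:
carry_out --deltas '[{"hand": 1,"dx": 0,"dy": 0,"dz": 0,"turn": 0},{"hand": 1,"dx": 0,"dy": 0,"dz": 0,"turn": 0}]'

```text
clock: 4.8
position: [0.6211, 0.0546, 0.0919]
tcp_rot: [-3.106, -0.473, 0.005]
wrist_force: [-0.5, 0.8, 0.6]
finger_gap: 0.0001
gripper_force: 0.0
```

```bash
python3 w.py w2 plate:.04 jig_foot:.04 jig_stop:.04
```

```text
t 4.8 p [0.6211 0.0546 0.0919] yawx 0.3022 z [-0.003 -0.    -1.   ] gap 0.0001 F [-0.5  0.8  0.6] q [ 0.088  0.464 -0.211  0.899 -0.     2.927]
plate [117. 224.] 0.87 [0.5995 0.1527 0.04  ]
jig_foot [102. 223.] 0.56 [0.597  0.1634 0.04  ]
jig_stop [ 19. 228.] 0.95 [0.5681 0.2375 0.04  ]
```

View pics/w2.png

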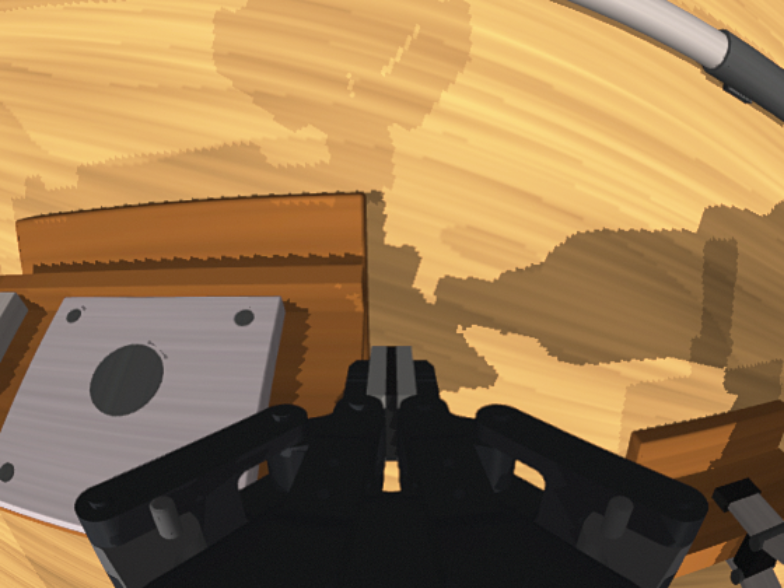

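Run:
```python
from h import *
s=arm.read_state();s={k:(np.array(v) if isinstance(v,(list,tuple)) else v) for k,v in s.items()}
f=optics.grab_frame('wrist');print(np.array(f['tool_from_camera']).round(3).tolist(),np.array(f['K'])[:,2],s['position'])
def P(u,z):
    o,v=ray(f,np.array(u)/1.4,s);return o+(z-o[2])/v[2]*v
x=np.array([.5687,.1532,0]);Rz=R.from_euler('z',.308).as_matrix()
for n,a,z,e in[('baseR',(365,193),.018,(.075,-.1)),('baseL',(17,220),.018,(.075,.1)),('ledgeR',(363,258),.048,(.0439,-.1)),('pbotR',(283,298),.045,(.0387,-.067)),('pbotL',(64,297),.045,(.0387,.043))]:
    p=P(a,z);print(n,p.round(4),'off',((Rz.T@(p-x))[:2]-e).round(4))
```

```text
[[0.0, -0.961, -0.275, 0.07], [1.0, -0.0, 0.0, -0.0], [-0.0, -0.275, 0.961, -0.121], [0.0, 0.0, 0.0, 1.0]] [279.13070879 206.81828372   1.        ] [0.62365417 0.05538547 0.09537282]
baseR [0.6743 0.0829 0.018 ] off [0.0043 0.001 ]
baseL [0.6119 0.2738 0.018 ] off [0.0027 0.0018]
ledgeR [0.6528 0.0755 0.048 ] off [0.0127 0.0004]
pbotR [0.627  0.1017 0.045 ] off [0.0013 0.0003]
pbotL [0.593  0.2099 0.045 ] off [0.0017 0.0037]
```

Request:
carry_out --deltas '[{"hand": 1,"dx": 0.035,"dy": 0,"dz": 0.01,"turn": 0},{"hand": 1,"dx": 0,"dy": -0.05,"dz": 0,"turn": 0},{"hand": 1,"dx": 0,"dy": -0.05,"dz": 0,"turn": 0},{"hand": 1,"dx": 0,"dy": -0.05,"dz": 0,"turn": 0},{"hand": 1,"dx": 0,"dy": -0.04,"dz": 0,"turn": 0}]'

```text
clock: 5.47
position: [0.6175, 0.0954, 0.0913]
tcp_rot: [3.105, 0.476, -0.0]
wrist_force: [0.4, -2.0, 0.5]
finger_gap: 0.0001
gripper_force: 1.3
```

```bash
cat > t.py <<'E'
import sys
from h import *
F={c:optics.grab_frame(c) for c in('scene','top')}
for n in sys.argv[1:]:
    rs=[]
    for c in F:
        l=mark_of(c,n)
        if l: rs.append(ray(F[c],l[0]['uv']));print(n,c,np.round(l[0]['uv'],1),round(l[0]['conf'],2))
    if len(rs)==2: p,e=tri(rs);print('  ',p.round(4),np.round(e,4))
i=F['scene']['img'][180:330,260:460];cv2.imwrite('pics/s.png',cv2.resize(i,(800,600),interpolation=cv2.INTER_CUBIC)[:,:,::-1])
s=arm.read_state();print(s['clock'],np.round(s['position'],4),np.round(s['wrist_force'],1))
E
python3 t.py plate plate_top
```

```text
plate scene [322.4 270.5] 0.82
plate_top scene [335.9 225. ] 0.69
5.7667 [0.6179 0.0941 0.0913] [ 0.2  0.2 -0.4]
```

View pics/s.png

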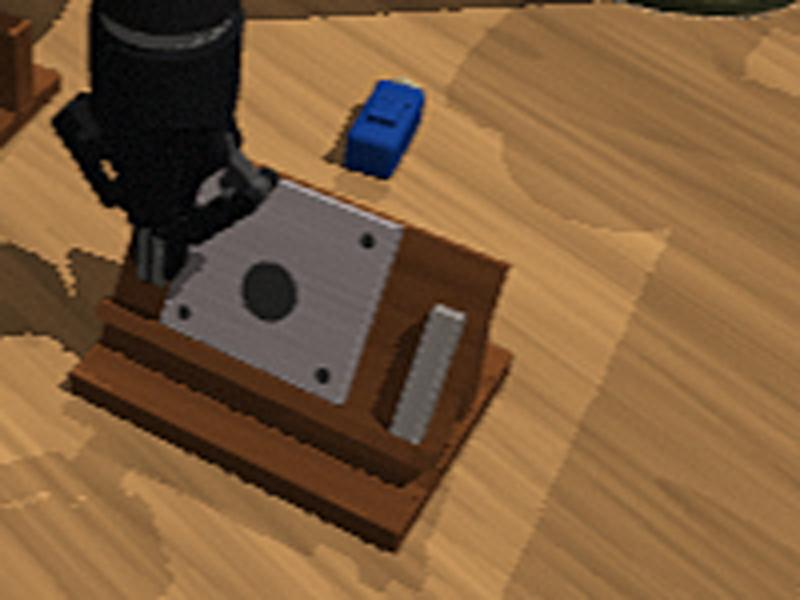

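The crop shows the finger at (150,260) beside the plate's near end and a remaining gap to the stop at about (365–395, 410). I'll keep pushing.

Request:
carry_out --deltas '[{"hand": 1,"dx": 0,"dy": -0.03,"dz": 0,"turn": 0},{"hand": 1,"dx": 0,"dy": -0.03,"dz": 0,"turn": 0},{"hand": 1,"dx": 0,"dy": -0.03,"dz": 0,"turn": 0},{"hand": 1,"dx": 0,"dy": -0.02,"dz": 0,"turn": 0},{"hand": 1,"dx": 0,"dy": -0.01,"dz": 0,"turn": 0}]'

```text
clock: 6.18
position: [0.6105, 0.1175, 0.0913]
tcp_rot: [3.105, 0.476, -0.0]
wrist_force: [0.5, -2.4, 1.1]
finger_gap: 0.0004
gripper_force: 1.0
```

```bash
python3 t.py plate plate_top
```

```text
plate scene [331.5 273.3] 0.98
plate_top scene [346.8 231.9] 0.59
6.4833 [0.6108 0.117  0.0913] [-0.1 -0.2 -0.1]
```

View pics/s.png

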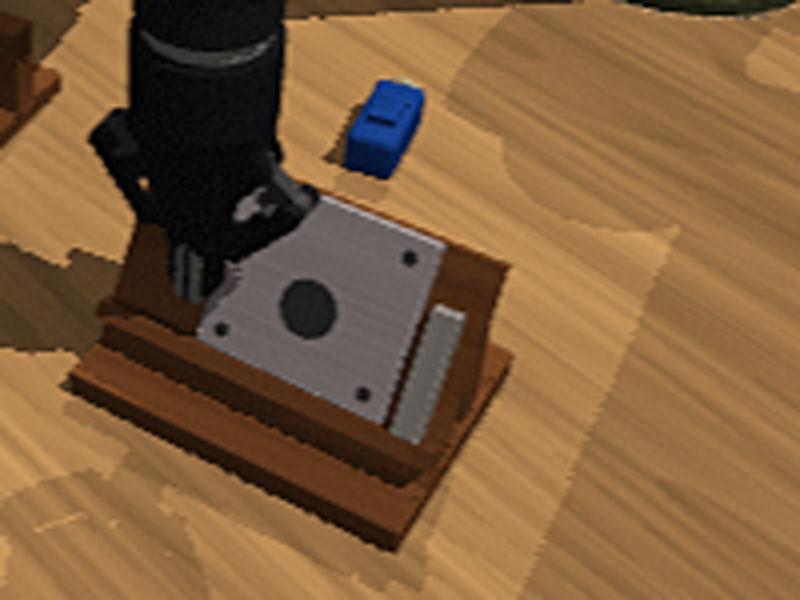

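The plate has slid to a few millimetres from the stop, its bottom corner at (385,422) against the stop at about (390,430). I'll push on gently until the force rises.

Request:
carry_out --deltas '[{"hand": 1,"dx": 0,"dy": -0.01,"dz": 0,"turn": 0},{"hand": 1,"dx": 0,"dy": -0.01,"dz": 0,"turn": 0},{"hand": 1,"dx": 0,"dy": -0.01,"dz": 0,"turn": 0}]'

```text
clock: 6.73
position: [0.609, 0.1226, 0.0912]
tcp_rot: [3.105, 0.474, -0.0]
wrist_force: [0.0, -0.9, -0.6]
finger_gap: 0.0002
gripper_force: 0.6
```

Request:
carry_out --deltas '[{"hand": 1,"dx": 0,"dy": -0.005,"dz": 0,"turn": 0},{"hand": 1,"dx": 0,"dy": 0,"dz": 0,"turn": 0}]'

```text
clock: 6.9
position: [0.6086, 0.1236, 0.0912]
tcp_rot: [3.105, 0.475, -0.0]
wrist_force: [-0.3, -2.4, -0.9]
finger_gap: -0.0001
gripper_force: 0.8
```

Request:
carry_out --deltas '[{"hand": 1,"dx": 0,"dy": -0.01,"dz": 0,"turn": 0},{"hand": 1,"dx": 0,"dy": 0,"dz": 0,"turn": 0}]'

```text
clock: 7.07
position: [0.6087, 0.1239, 0.0913]
tcp_rot: [3.102, 0.473, 0.001]
wrist_force: [1.9, -6.9, -0.4]
finger_gap: 0.0001
gripper_force: 3.6
```

Request:
carry_out --deltas '[{"hand": 1,"dx": 0,"dy": -0.01,"dz": 0,"turn": 0},{"hand": 1,"dx": 0,"dy": 0,"dz": 0,"turn": 0}]'

```text
clock: 7.23
position: [0.6087, 0.1242, 0.0915]
tcp_rot: [3.098, 0.471, 0.002]
wrist_force: [4.3, -12.4, 0.2]
finger_gap: 0.0001
gripper_force: 6.2
```

```bash
python3 t.py plate plate_top
```

```text
plate scene [336.9 275.5] 0.8
plate_top scene [348.6 232.1] 0.57
7.5333 [0.6088 0.1242 0.0915] [  3.7 -11.2  -0.9]
```

View pics/s.png

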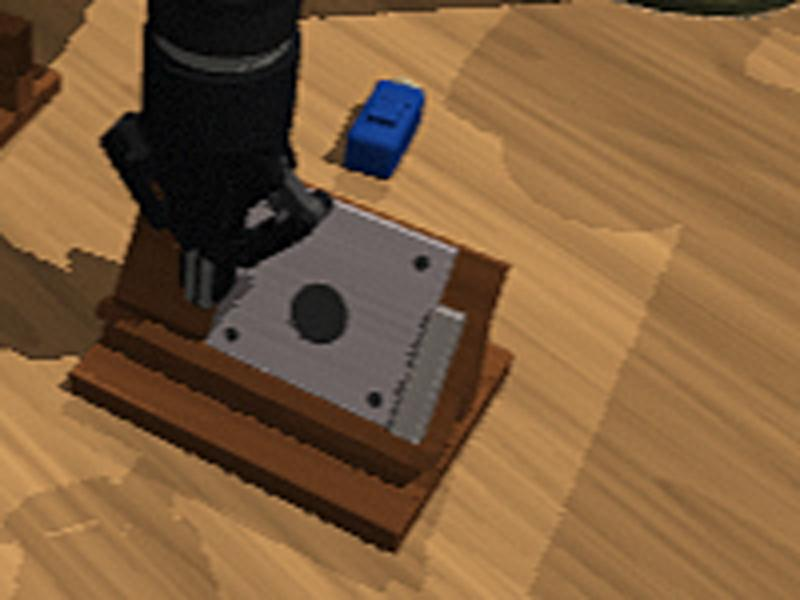

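The plate's end now meets the stop along its whole height with 12 N of push, and the seam at (390–450, 310–430) is closed. Next I back off and go to the clip.

Request:
carry_out --deltas '[{"hand": 1,"dx": 0,"dy": 0.06,"dz": 0,"turn": 0},{"hand": 1,"dx": 0,"dy": 0,"dz": -0.2,"turn": 0},{"hand": 1,"dx": 0,"dy": 0,"dz": -0.2,"turn": 0},{"hand": 1,"dx": 0,"dy": 0,"dz": -0.2,"turn": 0},{"hand": 1,"dx": 0,"dy": 0,"dz": -0.2,"turn": 0}]'

```text
clock: 7.95
position: [0.6106, 0.116, 0.253]
tcp_rot: [-3.104, -0.475, 0.001]
wrist_force: [1.6, 1.0, 0.4]
finger_gap: 0.0001
gripper_force: 0.0
```

Request:
carry_out --deltas '[{"hand": 0,"dx": -0.087,"dy": 0.175,"dz": 0,"turn": 0},{"hand": 0,"dx": -0.087,"dy": 0.175,"dz": 0,"turn": 0},{"hand": 0,"dx": -0.087,"dy": 0.175,"dz": 0,"turn": 0},{"hand": 0,"dx": -0.087,"dy": 0.175,"dz": 0,"turn": 0},{"hand": 0,"dx": -0.087,"dy": 0.175,"dz": 0,"turn": 0}]'

```text
clock: 8.37
position: [0.5799, -0.0783, 0.2516]
tcp_rot: [-3.104, -0.476, -0.001]
wrist_force: [0.7, 0.2, -0.7]
finger_gap: 0.0605
gripper_force: 0.0
```

Request:
carry_out --deltas '[{"hand": 0,"dx": -0.087,"dy": 0.175,"dz": 0,"turn": 0},{"hand": 0,"dx": -0.087,"dy": 0.175,"dz": 0,"turn": 0},{"hand": 0,"dx": -0.087,"dy": 0.175,"dz": 0,"turn": 0},{"hand": 0,"dx": 0,"dy": 0,"dz": 0,"turn": -0.0397},{"hand": 0,"dx": 0,"dy": 0,"dz": 0,"turn": -0.0397}]'

```text
clock: 8.78
position: [0.5613, -0.1952, 0.2512]
tcp_rot: [-3.02, -0.86, -0.001]
wrist_force: [0.9, 0.4, 0.0]
finger_gap: 0.0853
gripper_force: 0.0
```

Request:
carry_out --deltas '[{"hand": 0,"dx": 0,"dy": 0,"dz": 0,"turn": -0.0397},{"hand": 0,"dx": 0,"dy": 0,"dz": 0,"turn": -0.0397},{"hand": 0,"dx": 0,"dy": 0,"dz": 0,"turn": -0.0397},{"hand": 0,"dx": 0,"dy": 0,"dz": 0,"turn": -0.0397},{"hand": 0,"dx": 0,"dy": 0,"dz": 0,"turn": -0.0397}]'

```text
clock: 9.2
position: [0.5619, -0.1926, 0.2513]
tcp_rot: [-2.607, -1.751, -0.002]
wrist_force: [-0.3, 0.2, -0.9]
finger_gap: 0.0855
gripper_force: 0.0
```

Request:
carry_out --deltas '[{"hand": 0,"dx": 0,"dy": 0,"dz": 0,"turn": -0.0397},{"hand": 0,"dx": 0,"dy": 0,"dz": 0,"turn": -0.0397},{"hand": 0,"dx": 0,"dy": 0,"dz": 0,"turn": -0.0397},{"hand": 0,"dx": 0,"dy": 0,"dz": 0,"turn": -0.0397},{"hand": 0,"dx": 0,"dy": 0,"dz": 0,"turn": -0.0397}]'

```text
clock: 9.62
position: [0.5619, -0.1925, 0.2513]
tcp_rot: [-1.944, -2.467, -0.002]
wrist_force: [-0.5, 0.3, -0.3]
finger_gap: 0.0853
gripper_force: 0.0
```

Request:
carry_out --deltas '[{"hand": 0,"dx": 0,"dy": 0,"dz": 0,"turn": -0.0397},{"hand": 0,"dx": 0,"dy": 0,"dz": 0,"turn": 0},{"hand": 0,"dx": 0,"dy": 0,"dz": 0,"turn": 0},{"hand": 0,"dx": 0,"dy": 0,"dz": 0,"turn": 0}]'

```text
clock: 9.95
position: [0.5619, -0.1927, 0.2513]
tcp_rot: [-1.799, -2.575, -0.001]
wrist_force: [-0.0, 0.4, -0.3]
finger_gap: 0.0851
gripper_force: 0.0
```

```bash
python3 w.py w3 clip:.092 clip_throat:.08 rail:0; python3 t.py plate plate_top jig_foot jig_stop jig clip clip_throat rail
```

```text
t 9.95 p [ 0.5619 -0.1927  0.2513] yawx 1.9218 z [ 0.     0.001 -1.   ] gap 0.0851 F [-0.   0.4 -0.3] q [-3.310e-01  3.030e-01 -6.600e-02  1.202e+00  1.000e-03  8.890e-01]
clip [285. 195.] 0.65 [ 0.5669 -0.1908  0.092 ]
clip_throat [287. 194.] 0.64 [ 0.5686 -0.1915  0.08  ]
rail [281. 177.] 0.81 [ 0.564  -0.1923  0.    ]
plate scene [335.5 273.2] 0.74
plate top [217.9 211.4] 0.93
   [0.5898 0.1784 0.0414] [0.0006 0.0006]
plate_top scene [347.1 232. ] 0.86
jig_foot scene [325.3 268.6] 0.66
jig_foot top [225.5 209.7] 0.9
   [0.596  0.1574 0.042 ] [0.0021 0.0021]
jig_stop scene [363.3 284.3] 0.74
jig_stop top [195.1 216.5] 0.88
   [0.5731 0.2367 0.0466] [0.0044 0.0044]
jig scene [330.4 272.5] 0.7
jig top [230.3 221.8] 0.85
   [0.5705 0.1499 0.0062] [0.0022 0.0022]
clip scene [241.5 177.6] 0.61
clip top [368.4 219.5] 0.94
   [ 0.5712 -0.1923  0.0842] [0.0055 0.0055]
clip_throat scene [245.6 179.7] 0.87
clip_throat top [370.5 223. ] 0.82
   [ 0.5612 -0.1966  0.0719] [0.0011 0.0011]
rail scene [247.3 204.4] 0.97
rail top [364.8 223.1] 0.95
   [ 0.5683 -0.1945 -0.0064] [0.0033 0.0033]
11.05 [ 0.5619 -0.1928  0.2513] [-0.7  1.3  0.1]
```

View pics/w3.png

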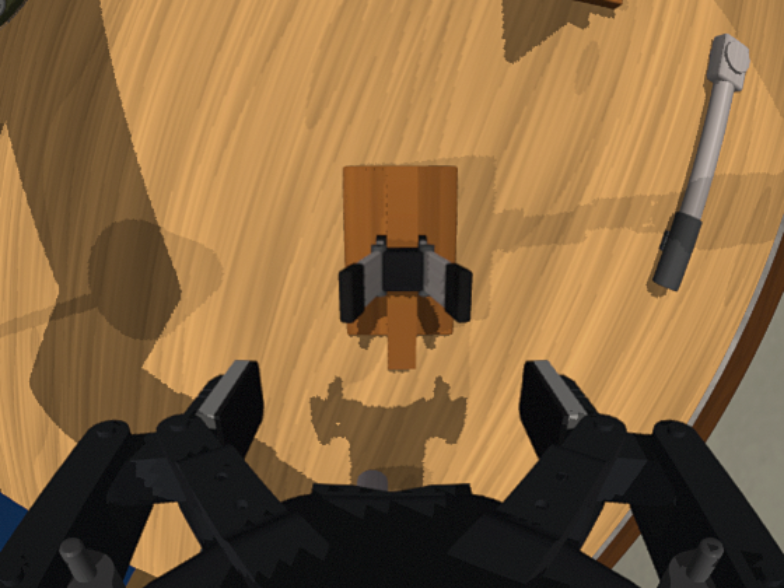

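The wrist view shows the clip handles spread evenly, with ends at columns 340 and 471 around rows 262–322, and the rail square to the tool. I'll convert these to tool coordinates.

Run:
```python
from h import *
s=arm.read_state()
f=optics.grab_frame('wrist');Rt=R.from_rotvec(s['tcp_rot']).as_matrix();o0=np.array(s['position']);s={k:(np.array(v) if isinstance(v,(list,tuple)) else v) for k,v in s.items()}
def P(u,z):
    o,v=ray(f,np.array(u)/1.4,s);return Rt.T@(o+(z-o[2])/v[2]*v-o0)
for n,u,z in[('hL0',(341,266),.152),('hL1',(341,322),.152),('hR0',(471,266),.152),('hR1',(471,322),.152),('b1',(343,166),.016),('b2',(457,166),.016),('stripL',(388,368),.08),('stripR',(415,368),.08),('spineL',(384,270),.1),('spineR',(424,270),.1)]:
    print(n,(P(u,z)*1e3).round(1))
```

```text
hL0 [ 18.8 -25.   99.3]
hL1 [-10.9 -26.   99.3]
hR0 [18.9 40.1 99.3]
hR1 [-11.   41.6  99.3]
b1 [ 67.5 -37.4 235.3]
b2 [ 67.8  51.3 235.3]
stripL [-72.   -2.2 171.3]
stripR [-72.   17.  171.3]
spineL [  4.2  -4.4 151.3]
spineR [  4.3  20.2 151.3]
```

Request:
carry_out --deltas '[{"hand": 0,"dx": 0.02,"dy": 0.0385,"dz": 0.04,"turn": 0},{"hand": 0,"dx": 0,"dy": 0,"dz": 0.15,"turn": 0},{"hand": 0,"dx": 0,"dy": 0,"dz": 0.15,"turn": 0},{"hand": 0,"dx": 0,"dy": 0,"dz": 0.15,"turn": 0},{"hand": 0,"dx": 0,"dy": 0,"dz": 0.05,"turn": 0}]' --newtons 35

```text
clock: 11.52
position: [0.5653, -0.185, 0.1384]
tcp_rot: [-1.791, -2.573, 0.003]
wrist_force: [-0.5, 0.9, -0.8]
finger_gap: 0.0853
gripper_force: 0.0
```

Request:
carry_out --deltas '[{"hand": 0,"dx": 0,"dy": 0,"dz": 0,"turn": 0},{"hand": 1,"dx": 0,"dy": 0,"dz": 0,"turn": 0},{"hand": 1,"dx": 0,"dy": 0,"dz": 0,"turn": 0},{"hand": 1,"dx": 0,"dy": 0,"dz": 0,"turn": 0},{"hand": 1,"dx": 0,"dy": 0,"dz": 0,"turn": 0}]' --newtons 35

```text
clock: 11.93
position: [0.5706, -0.1873, 0.1476]
tcp_rot: [1.792, 2.572, 0.003]
wrist_force: [-3.4, 0.1, 15.8]
finger_gap: 0.0386
gripper_force: 10.9
```

Request:
carry_out --deltas '[{"hand": 1,"dx": 0,"dy": 0,"dz": 0,"turn": 0},{"hand": 1,"dx": 0,"dy": 0,"dz": 0,"turn": 0},{"hand": 1,"dx": 0,"dy": 0,"dz": 0,"turn": 0},{"hand": 1,"dx": 0,"dy": 0,"dz": 0,"turn": 0}]'

```text
clock: 12.27
position: [0.5696, -0.1877, 0.148]
tcp_rot: [1.793, 2.572, 0.001]
wrist_force: [-4.8, 0.3, 14.2]
finger_gap: 0.0336
gripper_force: 33.7
```

Request:
carry_out --deltas '[{"hand": 1,"dx": 0,"dy": 0,"dz": -0.1,"turn": 0},{"hand": 1,"dx": 0,"dy": 0,"dz": -0.15,"turn": 0},{"hand": 1,"dx": 0,"dy": 0,"dz": -0.15,"turn": 0},{"hand": 1,"dx": 0,"dy": 0,"dz": -0.15,"turn": 0},{"hand": 1,"dx": 0,"dy": 0,"dz": 0,"turn": 0}]'

```text
clock: 12.68
position: [0.5715, -0.1876, 0.2621]
tcp_rot: [1.789, 2.568, 0.006]
wrist_force: [2.5, 0.3, -0.9]
finger_gap: 0.0334
gripper_force: 37.1
```

```bash
python3 w.py w4 clip:.2 clip_throat:.19
python3 - <<'E'
from h import *
f=optics.grab_frame('scene')['img'][60:220,150:350];cv2.imwrite('pics/s2.png',cv2.resize(f,(750,600),interpolation=cv2.INTER_CUBIC)[:,:,::-1])
E
```

```text
t 12.6833 p [ 0.5715 -0.1876  0.2621] yawx 1.9248 z [ 0.012 -0.004 -1.   ] gap 0.0334 F [ 2.5  0.3 -0.9] q [-0.317  0.303 -0.042  1.213  0.     0.9  ]
clip [278. 235.] 0.57 [ 0.5714 -0.1888  0.2   ]
clip_throat [277. 230.] 0.87 [ 0.5714 -0.1895  0.19  ]
```

View pics/s2.png

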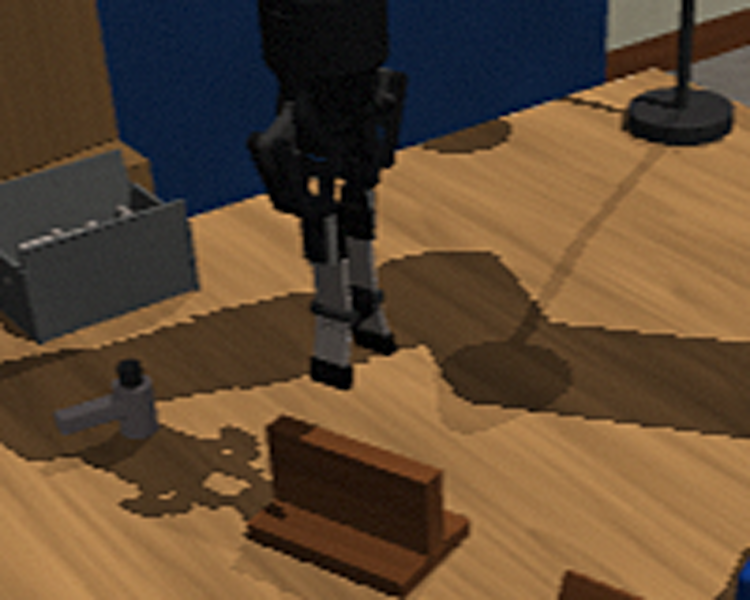

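The picture shows the clip hanging vertically in the gripper at (345,330) with its jaws open, clear of the rail. I'll carry it over to the jig, above where it goes on.

Request:
carry_out --deltas '[{"hand": 1,"dx": 0,"dy": 0,"dz": -0.2,"turn": 0.0145},{"hand": 1,"dx": 0.19,"dy": 0.066,"dz": 0,"turn": 0},{"hand": 1,"dx": 0.19,"dy": 0.066,"dz": 0,"turn": 0},{"hand": 1,"dx": 0.19,"dy": 0.066,"dz": 0,"turn": 0},{"hand": 1,"dx": 0.19,"dy": 0.066,"dz": 0,"turn": 0}]'

```text
clock: 13.3
position: [0.5711, -0.0242, 0.2921]
tcp_rot: [-1.854, -2.534, 0.002]
wrist_force: [0.4, 0.0, -1.1]
finger_gap: 0.0334
gripper_force: 35.0
```

Request:
carry_out --deltas '[{"hand": 1,"dx": 0.19,"dy": 0.066,"dz": 0,"turn": 0},{"hand": 1,"dx": 0.19,"dy": 0.066,"dz": 0,"turn": 0},{"hand": 1,"dx": 0.19,"dy": 0.066,"dz": 0,"turn": 0},{"hand": 1,"dx": 0.19,"dy": 0.066,"dz": 0,"turn": 0},{"hand": 1,"dx": 0.19,"dy": 0.066,"dz": 0,"turn": 0}]'

```text
clock: 13.72
position: [0.5761, 0.1773, 0.2918]
tcp_rot: [-1.853, -2.535, 0.003]
wrist_force: [0.7, -0.4, -1.8]
finger_gap: 0.0331
gripper_force: 35.0
```

Request:
carry_out --deltas '[{"hand": 1,"dx": 0,"dy": 0,"dz": 0,"turn": 0},{"hand": 1,"dx": 0,"dy": 0,"dz": 0,"turn": 0},{"hand": 1,"dx": 0,"dy": 0,"dz": 0,"turn": 0}]'

```text
clock: 13.97
position: [0.5764, 0.1753, 0.292]
tcp_rot: [-1.852, -2.536, 0.004]
wrist_force: [-1.0, -0.0, -0.6]
finger_gap: 0.0335
gripper_force: 35.1
```

```bash
python3 w.py w5 plate:.04 plate_top:.1266 jig_foot:.04 jig_stop:.04 clip:.246 clip_throat:.234; python3 t.py clip clip_throat
```

```text
t 13.9667 p [0.5764 0.1753 0.292 ] yawx 1.8801 z [-0.002 -0.001 -1.   ] gap 0.0335 F [-1.  -0.  -0.6] q [ 2.960e-01  3.090e-01  3.500e-02  1.299e+00 -1.000e-03  1.557e+00]
plate [292. 175.] 0.74 [0.589  0.1809 0.04  ]
plate_top [244. 188.] 0.71 [0.5435 0.1699 0.1266]
jig_foot [293. 190.] 0.71 [0.5965 0.1647 0.04  ]
jig_stop [295. 128.] 0.69 [0.5755 0.2339 0.04  ]
jig_stop [353.   6.] 0.38 [0.5945 0.3969 0.04  ]
clip [279. 236.] 0.88 [0.5743 0.1802 0.246 ]
clip_throat [278. 234.] 0.81 [0.575  0.1766 0.234 ]
clip scene [346.6 200. ] 0.79
clip top [202.4 205.5] 0.5
   [0.5726 0.1739 0.2263] [0.0013 0.0013]
clip_throat scene [346.3 202.4] 0.89
clip_throat top [203.5 203.3] 0.66
   [0.5764 0.1742 0.2228] [0.0008 0.0008]
14.6167 [0.5771 0.1754 0.2934] [ 0.1  0.1 -1.9]
```

View pics/w5.png

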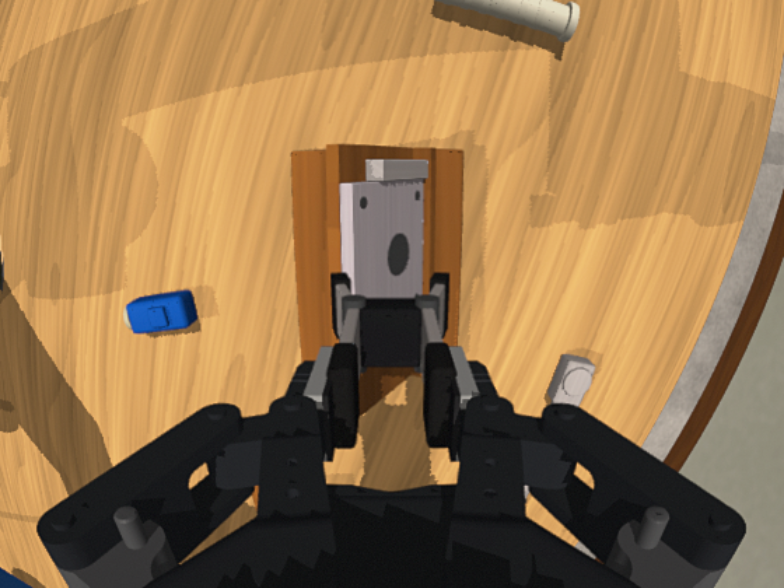

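This view shows the jig square to the tool: the board's back top edge at column 327, the plate's top edge between columns 341 and 353, and the plate touching the stop at row 180. I'll convert these to tool coordinates.

Run:
```python
from h import *
s=arm.read_state()
f=optics.grab_frame('wrist');Rt=R.from_rotvec(s['tcp_rot']).as_matrix();o0=np.array(s['position']);s={k:(np.array(v) if isinstance(v,(list,tuple)) else v) for k,v in s.items()}
print(o0.round(4))
def P(u,z):
    o,v=ray(f,np.array(u)/1.4,s);return Rt.T@(o+(z-o[2])/v[2]*v-o0)
# jig x = tool y, jig y = tool x ; implied jig origin in tool coords (x,y)
for n,u,z,j in[('bL',(291,152),.018,(-.075,.1)),('bR',(462,151),.018,(.075,.1)),('C2far',(327,145),.1216,(-.0287,.1)),('ledgefar',(435,149),.048,(.0439,.1)),('pbackfar',(341,183),.1266,(-.02,.075)),('C1far',(353,182),.1316,(-.0113,.075)),('plowfar',(424,180),.045,(.0387,.075)),('C2mid',(328,270),.1216,(-.0287,None)),('baseLnear',(302,350),.018,(-.075,None))]:
    p=P(u,z);print(n,(p*1e3).round(1),'origin', round(1e3*(p[0]-j[1]),1) if j[1] else '-',round(1e3*(p[1]-j[0]),1))
for n,u,z in[('spineL',(360,335),.24),('spineR',(420,335),.24),('hLend',(333,400),.296),('hRend',(450,400),.296)]:print(n,(P(u,z)*1e3).round(1))
```

```text
[0.5771 0.1754 0.2934]
bL [ 80.9 -87.3 275.4] origin -19.1 -12.3
bR [ 80.8  61.3 275.4] origin -19.2 -13.7
C2far [ 81.7 -40.9 171.8] origin -18.3 -12.2
ledgefar [ 81.1  34.9 245.4] origin -18.9 -9.0
pbackfar [ 57.1 -31.6 166.8] origin -17.9 -11.6
C1far [ 57.8 -23.6 161.8] origin -17.2 -12.3
plowfar [ 55.8  26.5 248.4] origin -19.2 -12.2
C2mid [ -0.6 -42.1 171.8] origin - -13.4
baseLnear [-104.2  -85.6  275.4] origin - -10.6
spineL [  0.2 -12.9  53.4]
spineR [ 0.2 11.9 53.4]
hLend [  1.4 -17.4  -2.6]
hRend [ 1.4 17.6 -2.6]
```

Request:
carry_out --deltas '[{"hand": 1,"dx": 0.005,"dy": -0.131,"dz": 0,"turn": 0},{"hand": 1,"dx": 0,"dy": 0,"dz": 0,"turn": 0},{"hand": 1,"dx": 0,"dy": 0,"dz": 0.1,"turn": 0},{"hand": 1,"dx": 0,"dy": 0,"dz": 0.1,"turn": 0},{"hand": 1,"dx": 0,"dy": 0,"dz": 0,"turn": 0}]'

```text
clock: 15.08
position: [0.55, 0.168, 0.2499]
tcp_rot: [-1.852, -2.534, 0.006]
wrist_force: [-1.2, -0.2, -2.1]
finger_gap: 0.0332
gripper_force: 35.6
```

Request:
carry_out --deltas '[{"hand": 1,"dx": 0,"dy": 0,"dz": 0.07,"turn": 0},{"hand": 1,"dx": 0,"dy": 0,"dz": 0.07,"turn": 0},{"hand": 1,"dx": 0,"dy": 0,"dz": 0.06,"turn": 0},{"hand": 1,"dx": 0,"dy": 0,"dz": 0,"turn": 0},{"hand": 1,"dx": 0,"dy": 0,"dz": 0,"turn": 0}]'

```text
clock: 15.5
position: [0.5518, 0.1685, 0.2137]
tcp_rot: [-1.853, -2.536, 0.001]
wrist_force: [-0.6, -0.3, -1.3]
finger_gap: 0.0334
gripper_force: 35.6
```

```bash
python3 w.py w6 plate:.04 plate_top:.1266 jig_foot:.04 clip_throat:.145; python3 t.py clip clip_throat plate
```

```text
t 15.5 p [0.5518 0.1685 0.2137] yawx 1.8794 z [-0.001 -0.    -1.   ] gap 0.0334 F [-0.6 -0.3 -1.3] q [ 0.296  0.289 -0.171  1.111  0.     1.559]
plate [324. 191.] 0.65 [0.5909 0.1821 0.04  ]
plate_top [268. 218.] 0.86 [0.5439 0.168  0.1266]
jig_foot [321. 211.] 0.89 [0.595  0.1626 0.04  ]
clip_throat [278. 234.] 0.66 [0.5513 0.1664 0.145 ]
clip scene [346.4 224.4] 0.73
clip top [213.5 221.7] 0.45
   [0.5513 0.1644 0.1482] [0.0029 0.0029]
clip_throat scene [358.5 213.7] 0.64
plate scene [349.9 224.4] 0.66
plate top [217.3 213.7] 0.57
   [0.5602 0.1648 0.1544] [0.0095 0.0095]
16.15 [0.5518 0.1685 0.2133] [ 0.1 -0.6 -2.5]
```

Request:
carry_out --deltas '[{"hand": 1,"dx": 0,"dy": -0.005,"dz": 0.02,"turn": 0},{"hand": 1,"dx": 0,"dy": 0,"dz": 0.01,"turn": 0},{"hand": 1,"dx": 0,"dy": 0,"dz": 0,"turn": 0}]'

```text
clock: 16.4
position: [0.5504, 0.1681, 0.2065]
tcp_rot: [-1.853, -2.536, 0.002]
wrist_force: [0.7, -0.0, -1.2]
finger_gap: 0.0332
gripper_force: 35.6
```

Request:
carry_out --deltas '[{"hand": 1,"dx": 0,"dy": 0,"dz": 0.01,"turn": 0},{"hand": 1,"dx": 0,"dy": 0,"dz": 0,"turn": 0}]'

```text
clock: 16.57
position: [0.5507, 0.1682, 0.2048]
tcp_rot: [-1.854, -2.536, 0.001]
wrist_force: [0.2, 0.1, -1.3]
finger_gap: 0.0334
gripper_force: 35.6
```

Request:
carry_out --deltas '[{"hand": 1,"dx": 0,"dy": 0,"dz": 0.01,"turn": 0},{"hand": 1,"dx": 0,"dy": 0,"dz": 0,"turn": 0}]'

```text
clock: 16.73
position: [0.5509, 0.1682, 0.203]
tcp_rot: [-1.854, -2.536, 0.0]
wrist_force: [-0.7, -0.2, -1.2]
finger_gap: 0.0333
gripper_force: 35.5
```

Request:
carry_out --deltas '[{"hand": 1,"dx": 0,"dy": 0,"dz": 0.01,"turn": 0},{"hand": 1,"dx": 0,"dy": 0,"dz": 0,"turn": 0}]'

```text
clock: 16.9
position: [0.5514, 0.1684, 0.2014]
tcp_rot: [1.853, 2.536, 0.001]
wrist_force: [1.3, 0.6, -0.9]
finger_gap: 0.0331
gripper_force: 35.4
```

Request:
carry_out --deltas '[{"hand": 0.52,"dx": 0,"dy": 0,"dz": 0,"turn": 0},{"hand": 0.5,"dx": 0,"dy": -0.03,"dz": 0,"turn": 0},{"hand": 0.46,"dx": 0,"dy": -0.04,"dz": 0,"turn": 0}]'

```text
clock: 17.15
position: [0.5382, 0.1642, 0.2015]
tcp_rot: [1.853, 2.536, 0.002]
wrist_force: [2.8, 0.5, -1.1]
finger_gap: 0.0461
gripper_force: 7.9
```

```bash
python3 t.py clip clip_throat plate
```

```text
clip scene [346.5 223.3] 0.69
clip top [213.  225.8] 0.65
   [0.5446 0.163  0.1465] [0.0062 0.0062]
clip_throat scene [348.1 230.3] 0.89
clip_throat top [217.4 226.3] 0.55
   [0.5427 0.161  0.1253] [0.001 0.001]
plate scene [334.3 274.7] 0.7
plate top [217.5 212.8] 0.59
   [0.5889 0.1784 0.0358] [0.0021 0.0021]
17.55 [0.5375 0.1639 0.2014] [ 0.8  1.3 -0.1]
```

Request:
carry_out --deltas '[{"hand": 0.42,"dx": 0,"dy": -0.035,"dz": 0.01,"turn": 0},{"hand": 0.38,"dx": 0,"dy": -0.035,"dz": 0.01,"turn": 0},{"hand": 0.34,"dx": 0,"dy": -0.03,"dz": 0.01,"turn": 0},{"hand": 0.3,"dx": 0,"dy": -0.02,"dz": 0.01,"turn": 0},{"hand": 0.26,"dx": 0,"dy": -0.015,"dz": 0,"turn": 0}]'

```text
clock: 17.97
position: [0.5105, 0.1554, 0.1927]
tcp_rot: [-1.853, -2.536, 0.002]
wrist_force: [2.3, 0.3, -0.4]
finger_gap: 0.0636
gripper_force: 1.2
```

```bash
python3 t.py clip clip_throat plate; python3 w.py w7 clip_throat:.127 clip:.137 plate_top:.1266
```

```text
clip scene [350.8 229. ] 0.65
clip top [215.3 228.6] 0.68
   [0.5375 0.1645 0.1283] [0.0017 0.0017]
clip_throat scene [350.3 230. ] 0.89
clip_throat top [214.9 228.3] 0.57
   [0.5388 0.1653 0.1268] [0.0023 0.0023]
plate scene [335.2 277. ] 0.71
plate top [215.9 210.7] 0.55
   [0.5933 0.1835 0.0362] [0.0007 0.0007]
18.3667 [0.5115 0.1557 0.193 ] [-0.8  0.7  0. ]
t 18.3667 p [0.5115 0.1557 0.193 ] yawx 1.8793 z [-0.001 -0.    -1.   ] gap 0.0635 F [-0.8  0.7  0. ] q [ 0.295  0.225 -0.304  1.043  0.     1.558]
clip_throat [330. 233.] 0.88 [0.5417 0.1646 0.127 ]
clip [328. 238.] 0.57 [0.5388 0.1644 0.137 ]
plate_top [383. 140.] 0.24 [0.5525 0.229  0.1266]
```

Request:
carry_out --deltas '[{"hand": 0,"dx": 0,"dy": 0,"dz": 0,"turn": 0},{"hand": 0,"dx": 0,"dy": 0,"dz": 0,"turn": 0},{"hand": 0,"dx": 0,"dy": 0,"dz": -0.1,"turn": 0},{"hand": 0,"dx": 0,"dy": 0,"dz": -0.2,"turn": 0},{"hand": 0,"dx": 0,"dy": 0,"dz": -0.2,"turn": 0}]'

```text
clock: 18.98
position: [0.5104, 0.1553, 0.2931]
tcp_rot: [-1.852, -2.534, 0.005]
wrist_force: [1.6, 1.0, 0.5]
finger_gap: 0.0852
gripper_force: 0.0
```

Request:
carry_out --deltas '[{"hand": 1,"dx": 0,"dy": 0,"dz": 0,"turn": 0},{"hand": 1,"dx": 0,"dy": 0,"dz": 0,"turn": 0},{"hand": 1,"dx": 0,"dy": 0,"dz": 0,"turn": 0},{"hand": 1,"dx": 0,"dy": 0,"dz": 0,"turn": 0},{"hand": 1,"dx": 0,"dy": 0,"dz": 0,"turn": 0}]'

```text
clock: 19.4
position: [0.511, 0.1555, 0.2918]
tcp_rot: [-1.853, -2.535, 0.003]
wrist_force: [0.5, -0.2, 0.1]
finger_gap: 0.0255
gripper_force: 0.0
```

```bash
cat > m.py <<'E'
from h import *
import sys
o=np.array([.571,.1541,0]);Rz=R.from_euler('z',.308).as_matrix();U=np.array([-.5,0,.866]);N=np.array([.866,0,.5]);foot=np.array([.03,0,.04])
acc={}
for k in range(3):
    s=arm.read_state();s={k:(np.array(v) if isinstance(v,(list,tuple)) else v) for k,v in s.items()}
    F={c:optics.grab_frame(c) for c in('scene','top','wrist')}
    for n in('clip','clip_throat','plate','plate_top','jig_foot'):
        for c in F:
            l=mark_of(c,n)
            if l and l[0]['conf']>.4: acc.setdefault(n,[]).append((c,ray(F[c],l[0]['uv'],s),l[0]['conf']))
for n,l in acc.items():
    # y from triangulation; U,N coordinates relative to plate seat
    p,e=tri([r for _,r,_ in l]);j=Rz.T@(p-o)-foot
    print(n,'UNy mm',(1e3*np.array([j@U,j@N,j[1]])).round(1),[(c[0],round(x*1e3,1)) for (c,_,_),x in zip(l,e)])
    for c,(a,v),_ in l:   # intersect with plane y=20mm of jig
        a=Rz.T@(a-o)-foot;v=Rz.T@v;q=a+(.02-a[1])/v[1]*v
        if c=='scene':print('   scene@y20 U,N',(1e3*q@U).round(1),(1e3*q@N).round(1))
print(s['clock'],s['position'].round(4),s['wrist_force'].round(1))
E
python3 m.py
```

```text
clip UNy mm [107.3  -0.2  19.2] [('s', np.float64(4.6)), ('t', np.float64(8.2)), ('w', np.float64(34.1)), ('s', np.float64(7.6)), ('t', np.float64(8.1)), ('w', np.float64(6.2)), ('s', np.float64(2.7)), ('t', np.float64(12.7)), ('w', np.float64(6.2))]
   scene@y20 U,N 110.1 17.7
   scene@y20 U,N 112.3 27.7
   scene@y20 U,N 105.1 2.0
clip_throat UNy mm [99.2 -8.1 16.8] [('s', np.float64(4.4)), ('t', np.float64(4.4)), ('w', np.float64(2.6)), ('s', np.float64(1.1)), ('t', np.float64(6.7)), ('w', np.float64(3.6)), ('s', np.float64(3.5)), ('t', np.float64(3.1)), ('w', np.float64(4.0))]
   scene@y20 U,N 101.4 14.1
   scene@y20 U,N 102.5 6.2
   scene@y20 U,N 101.6 -7.3
plate UNy mm [ 0.8 -2.8 19.8] [('s', np.float64(3.9)), ('t', np.float64(3.7)), ('w', np.float64(1.4)), ('s', np.float64(2.0)), ('t', np.float64(3.0)), ('w', np.float64(3.0)), ('s', np.float64(2.8)), ('t', np.float64(0.8)), ('w', np.float64(1.0))]
   scene@y20 U,N -1.7 1.8
   scene@y20 U,N 2.7 4.8
   scene@y20 U,N 5.1 2.7
plate_top UNy mm [67.7 -9.2 19.8] [('s', np.float64(66.9)), ('t', np.float64(6.0)), ('w', np.float64(7.3)), ('s', np.float64(29.9)), ('t', np.float64(4.9)), ('w', np.float64(7.9)), ('s', np.float64(23.0)), ('t', np.float64(6.9)), ('w', np.float64(7.9))]
   scene@y20 U,N 5.5 15.3
   scene@y20 U,N 96.3 -18.3
   scene@y20 U,N 91.6 -7.7
jig_foot UNy mm [ 3.5  0.3 -1.7] [('s', np.float64(6.8)), ('t', np.float64(6.0)), ('w', np.float64(2.7)), ('s', np.float64(2.6)), ('t', np.float64(4.3)), ('w', np.float64(2.7)), ('s', np.float64(8.9)), ('t', np.float64(5.1)), ('w', np.float64(3.7))]
   scene@y20 U,N 35.0 72.2
   scene@y20 U,N 24.1 65.5
   scene@y20 U,N 31.1 89.8
21.2 [0.5118 0.1558 0.2933] [-0.7 -0.2  0.3]
```

Request:
carry_out --deltas '[{"hand": 1,"dx": 0,"dy": 0.136,"dz": 0,"turn": 0},{"hand": 1,"dx": 0,"dy": 0,"dz": 0.1,"turn": 0},{"hand": 1,"dx": 0,"dy": 0,"dz": 0.1,"turn": 0},{"hand": 1,"dx": 0,"dy": 0,"dz": 0.07,"turn": 0},{"hand": 1,"dx": 0,"dy": 0,"dz": 0,"turn": 0}]'

```text
clock: 22.52
position: [0.536, 0.1635, 0.2361]
tcp_rot: [-1.852, -2.534, 0.007]
wrist_force: [0.3, -0.6, 0.6]
finger_gap: 0.0
gripper_force: 0.0
```

Request:
carry_out --deltas '[{"hand": 1,"dx": 0,"dy": 0,"dz": 0.015,"turn": 0},{"hand": 1,"dx": 0,"dy": 0,"dz": 0.01,"turn": 0},{"hand": 1,"dx": 0,"dy": 0,"dz": 0,"turn": 0}]'

```text
clock: 22.77
position: [0.5382, 0.1641, 0.235]
tcp_rot: [1.853, 2.536, 0.001]
wrist_force: [1.0, -0.2, 0.5]
finger_gap: 0.0001
gripper_force: 0.0
```

Request:
carry_out --deltas '[{"hand": 1,"dx": 0,"dy": 0,"dz": 0.01,"turn": 0},{"hand": 1,"dx": 0,"dy": 0,"dz": 0,"turn": 0}]'

```text
clock: 22.93
position: [0.538, 0.1641, 0.2328]
tcp_rot: [1.853, 2.536, 0.001]
wrist_force: [-0.4, 0.0, -0.1]
finger_gap: 0.0
gripper_force: 0.0
```

Request:
carry_out --deltas '[{"hand": 1,"dx": 0,"dy": 0,"dz": 0.01,"turn": 0},{"hand": 1,"dx": 0,"dy": 0,"dz": 0,"turn": 0}]'

```text
clock: 23.1
position: [0.5378, 0.164, 0.2303]
tcp_rot: [1.854, 2.536, 0.0]
wrist_force: [0.6, -0.6, -0.3]
finger_gap: -0.0002
gripper_force: 0.0
```

Request:
carry_out --deltas '[{"hand": 1,"dx": 0,"dy": 0,"dz": 0.008,"turn": 0},{"hand": 1,"dx": 0,"dy": 0,"dz": 0,"turn": 0}]'

```text
clock: 23.27
position: [0.5377, 0.164, 0.2285]
tcp_rot: [-1.854, -2.536, 0.0]
wrist_force: [0.2, -0.8, 0.4]
finger_gap: -0.0
gripper_force: 0.0
```

Request:
carry_out --deltas '[{"hand": 1,"dx": 0,"dy": 0,"dz": 0.008,"turn": 0},{"hand": 1,"dx": 0,"dy": 0,"dz": 0,"turn": 0}]'

```text
clock: 23.43
position: [0.5376, 0.164, 0.2268]
tcp_rot: [-1.854, -2.536, 0.001]
wrist_force: [0.3, -0.0, 0.4]
finger_gap: -0.0
gripper_force: 0.0
```

Request:
carry_out --deltas '[{"hand": 1,"dx": 0,"dy": 0,"dz": 0.008,"turn": 0},{"hand": 1,"dx": 0,"dy": 0,"dz": 0,"turn": 0}]'

```text
clock: 23.6
position: [0.538, 0.1641, 0.2259]
tcp_rot: [1.853, 2.536, 0.001]
wrist_force: [0.6, 0.8, 3.7]
finger_gap: 0.0
gripper_force: 1.3
```

Request:
carry_out --deltas '[{"hand": 1,"dx": 0,"dy": 0.005,"dz": 0.009,"turn": 0},{"hand": 1,"dx": 0,"dy": 0,"dz": 0,"turn": 0}]'

```text
clock: 23.77
position: [0.5391, 0.1644, 0.2256]
tcp_rot: [1.853, 2.535, 0.002]
wrist_force: [-4.2, -1.2, 13.2]
finger_gap: 0.0001
gripper_force: 6.3
```

Request:
carry_out --deltas '[{"hand": 1,"dx": 0,"dy": 0.005,"dz": 0.009,"turn": 0},{"hand": 1,"dx": 0,"dy": 0,"dz": 0,"turn": 0}]'

```text
clock: 23.93
position: [0.5401, 0.1647, 0.2253]
tcp_rot: [1.853, 2.535, 0.004]
wrist_force: [-7.2, -2.7, 22.7]
finger_gap: 0.0002
gripper_force: 11.4
```

Contact came at the height expected for a seated clip, and the push was stiff: 23 N with under 1 mm of give. I'll withdraw and check again.

Request:
carry_out --deltas '[{"hand": 1,"dx": 0,"dy": -0.01,"dz": -0.05,"turn": 0},{"hand": 1,"dx": 0,"dy": 0,"dz": -0.2,"turn": 0},{"hand": 1,"dx": 0,"dy": 0,"dz": -0.2,"turn": 0},{"hand": 1,"dx": -0.2,"dy": 0,"dz": 0,"turn": 0},{"hand": 1,"dx": -0.2,"dy": 0,"dz": 0,"turn": 0}]'

```text
clock: 24.35
position: [0.5636, 0.0889, 0.3152]
tcp_rot: [1.845, 2.537, 0.007]
wrist_force: [0.3, 0.0, -0.2]
finger_gap: 0.0
gripper_force: 0.0
```

Request:
carry_out --deltas '[{"hand": 1,"dx": -0.2,"dy": 0,"dz": 0,"turn": 0},{"hand": 1,"dx": -0.2,"dy": 0,"dz": 0,"turn": 0},{"hand": 1,"dx": 0,"dy": 0,"dz": 0,"turn": 0}]'

```text
clock: 24.6
position: [0.5878, 0.0055, 0.3115]
tcp_rot: [1.86, 2.529, -0.003]
wrist_force: [-0.0, 1.2, 0.1]
finger_gap: -0.0
gripper_force: 0.0
```

```bash
python3 m.py
python3 - <<'E'
from h import *
# unviewed check: plate/stop seam vs the picture with plate pressed on the stop
a=cv2.imread('pics/s.png');f=optics.grab_frame('scene')['img'][180:330,260:460]
b=cv2.resize(f,(800,600),interpolation=cv2.INTER_CUBIC)[:,:,::-1]
g=lambda i:cv2.cvtColor(np.ascontiguousarray(i),cv2.COLOR_BGR2GRAY).astype(np.float32)
r=g(b)[330:470,290:480];m=cv2.matchTemplate(np.uint8(g(a)),np.uint8(r),cv2.TM_CCOEFF_NORMED);print(cv2.minMaxLoc(m))
E
```

```text
clip UNy mm [105.1  -6.1  19.8] [('s', np.float64(1.9)), ('w', np.float64(3.7)), ('s', np.float64(3.0)), ('w', np.float64(3.0)), ('s', np.float64(2.4)), ('w', np.float64(5.0))]
   scene@y20 U,N 105.9 0.9
   scene@y20 U,N 102.4 -4.1
   scene@y20 U,N 107.8 2.0
clip_throat UNy mm [100.   -6.3  16.4] [('s', np.float64(5.5)), ('w', np.float64(3.4)), ('s', np.float64(8.0)), ('w', np.float64(1.2)), ('s', np.float64(5.0)), ('w', np.float64(1.6))]
   scene@y20 U,N 98.2 -13.4
   scene@y20 U,N 112.5 23.3
   scene@y20 U,N 97.0 1.3
plate UNy mm [-2.5 -5.6 17.2] [('s', np.float64(1.0)), ('w', np.float64(4.2)), ('s', np.float64(2.1)), ('w', np.float64(2.7)), ('s', np.float64(2.2)), ('w', np.float64(3.3))]
   scene@y20 U,N 1.7 3.4
   scene@y20 U,N -1.8 2.3
   scene@y20 U,N 3.6 11.1
plate_top UNy mm [286.5 799.  260.1] [('s', np.float64(0.0)), ('s', np.float64(0.0))]
   scene@y20 U,N 100.8 3.5
   scene@y20 U,N 101.2 -0.9
jig_foot UNy mm [ 75.2   8.9 -83.9] [('s', np.float64(105.5)), ('w', np.float64(67.7)), ('s', np.float64(102.6)), ('w', np.float64(70.5)), ('s', np.float64(110.3)), ('t', np.float64(422.8))]
   scene@y20 U,N 31.9 81.2
   scene@y20 U,N 35.4 97.7
   scene@y20 U,N 25.3 70.4
26.4 [0.5863 0.0116 0.3119] [-0.4 -0.4 -0.2]
(-0.5654519200325012, 0.9974606037139893, (78, 346), (290, 330))
```

Run:
```python
from h import *
def prof(b):
    b=cv2.resize(b[180:330,260:460],(800,600),interpolation=cv2.INTER_CUBIC).astype(int)
    for y in(330,355,380,400): print(y,''.join('#' if x>25 else '.' for x in (b[y,350:480:3,0]-b[y,350:480:3,2])))
print('start');prof(cv2.imread('pics/scene0.png')[:,:,::-1]);print('now');prof(optics.grab_frame('scene')['img'])
```

```text
start
330 .....###############.####.............######
355 .###############.####.............##########
380 ##################..............############
400 ################..............##############
now
330 ......................................######
355 ..................................##########
380 ................................############
400 ..............................##############
```

The start picture had a brown gap between plate and stop. Now there is none on any of the four rows I sampled, and the clip is seated, so I'm handing in.

```bash
python3 -c "
from station import arm
print(arm.sign_off())"
```

```text
the job is handed in; nothing more can be done
None
```

The job is handed in: the plate is against the stop, the spring clamp sits fully down on the middle of plate and board and has been released, and the arm is clear; I did not see the judge's verdict.

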